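# Set and lock a tape measure to the outside width of a slim frame

## Task

Take the true outside width of the slim wooden frame, whose dry-fitted corners stand open by an unknown amount, with the tape measure: hook the blade's end over the rail that is hung on the two bench dogs, draw the case back against its spring over the opposite rail, and stand it on the bench beyond. Ease it up gently until its front bears on the outside of that rail; do not let it snap back, and do not push the frame along or its corners together. Then push the thumb lock fully down without forcing it, leave the tape standing there hooked and locked, and leave the other things on the bench alone.

Things in the scene. Friction and masses are not known exactly. Their poses are not given: they have to be found in the camera images.
- frame: Slim light-wood frame loose on the bench (0.3 kg), 210 mm along its y; rails 10 mm wide, 13 mm high. Origin: on the bench, 95 mm inside the outside face of the far rail (at x = +95 mm), which hangs on the dogs. The near rail slides stiffly on its corner tongues: its outside face is at x = -95 to -115 mm, not given; find it by sight or feel. The tape lies along +x, near y = 0.
- dogs: Two fixed brass bench dogs, 19 mm across, 12 mm high, standing inside the frame against the far rail, which they hold when the tape pulls. Origin: midway between them, at bench height, on the line of the far rail's inside face. x points outwards across that rail, as the frame's x does; the dogs' axes are at x = -9.5 mm, y = +75 and -75 mm.
- tape_grip (a point): Where to grip the tape measure across its 38 mm width, 44 mm above its underside. x forwards (the way the blade comes out), z up. Black case, 0.3 kg, standing upright, 78 mm long, 66 mm high (46 mm over the front 28 mm). Front face 53 mm ahead of this point, back face 25 mm behind. Keep the fingertips 22 mm or more above the underside so that they clear the rail.
- tape_front (a point): Middle of the lower edge of the case's front face, at the height of its underside (x forwards, z up). Below the blade this face is plain, 14 mm high, and bears on the near rail. The blade, straight and stiff, 24 mm wide and 1.2 mm thick, comes out of it with its underside 14 mm above the case's underside.
- hook_edge (a point): Where the blade's underside meets the inner face of the end hook, a steel lip 20 mm wide, 1.6 mm thick, reaching 11 mm down. Blade fully in: 17 mm ahead of the case's front, 14 mm above its underside, so a 10 mm rail fits between hook and case from above. To pass the case over the near rail with the hook on, hold it nose-down by 0.15 to 0.2 rad, draw it back along the blade, then level it.
- blade (a joint): How far the blade is drawn out from its rest, in m (0 to 0.21). The length from the case's front to the hook's inner face is this plus 0.017 m. A return spring pulls it in with 3.6 N at 0, rising by 12 N/m (about 5.8 N at the frame's width); when the front bears on the near rail, this pull goes from the hand into the rail.
- lock (a joint): Travel of the thumb lock, in m: 0 up (blade free), about 0.0075 fully down (brake on the blade). It starts to move at about 9 N, snaps over past the middle and stays down. It stops hard there; over 25 N may break it.
- lock_top (a point): Centre of the top of the grey thumb lock, a block 14 mm long and 18 mm wide standing out of the low front part of the case's top, 10 mm behind the front face; 60 mm above the case's underside when up. It is pushed straight down. The higher back part of the case begins 18 mm behind this point.
- glue: Bystander: white glue bottle, 54 mm in diameter, 150 mm high. Origin: centre of its underside.
- screwdriver: Bystander: screwdriver lying on the bench, 200 mm long.
- nail_tray: Bystander: grey two-part tray of nails, 100 x 140 x 35 mm, fixed to the bench. Origin: centre of its underside.
- offcut: Bystander: dark moulding offcut, 110 x 30 x 22 mm. Origin: centre of its underside.

How it is judged (in metres and radians):
On the way, in this order (a step that is already met when the one before it is completed fails the run):
1. the hook has caught the frame's far rail and the blade is drawn out by more than 60 mm (value of joint blade above 0.06 m and contact force between blade and frame above 1 N and x of hook_edge in the frame of frame above 0.09 m), for 0.2 s.
2. the case stands on the bench in line with the frame, hook on the far rail and front bearing on the outside of the near rail, the lock still up (contact force between tape and frame above 7 N and x of tape_front in the frame of frame between -0.118 and -0.093 m and x of hook_edge in the frame of frame between 0.0925 and 0.098 m and angle between the x axis of tape_front and the x axis of frame, either way round below 0.07 rad and height (world z) of tape_front below 0.003 m and angle between tape_front's own z axis and vertical below 0.05 rad and value of joint lock below 0.003 m), for 0.2 s.
3. the thumb lock is pushed fully down (value of joint lock above 0.0065 m), for 0.2 s.
At the end, for the whole second after the job is handed in: Tape upright on the bench, within 4 degrees of the frame's line, its hook and its front face both bearing on the outsides of the far and near rails (7 N or more in all), so that the blade shows the outside width; thumb lock down at least 6.5 mm; frame within 3 mm of its start; all at rest (value of joint lock above 0.0065 m and value of joint blade between 0.171 and 0.197 m and contact force between tape and frame above 7 N and x of tape_front in the frame of frame between -0.118 and -0.093 m and x of hook_edge in the frame of frame between 0.0925 and 0.098 m and angle between the x axis of tape_front and the x axis of frame, either way round below 0.07 rad and height (world z) of tape_front below 0.003 m and angle between tape_front's own z axis and vertical below 0.05 rad and distance of frame from where it was at the start of the episode below 0.003 m and linear speed of frame below 0.01 m/s and velocity of joint blade between -0.005 and 0.005 m/s); the robot touches nothing.
It fails at once if the tape bumps or presses on the frame with more than 16 N in all (hook and case together) (contact force between tape and frame above 16 N).
It fails at once if the frame is pushed more than 3 mm from where it lay (distance of frame from where it was at the start of the episode above 0.003 m).
It fails at once if the thumb lock is pressed with more than 25 N (contact force between the arm and lock above 25 N).
It fails at once if a bystander is moved more than 15 mm (distance of any of glue, offcut, screwdriver from where it was at the start of the episode above 0.015 m).
It also fails if it takes over 59 s, if anything falls off the work surface, if the arm or the gripper's body presses on something with over 40 N, if the wrist force passes 120 N, or if a joint passes its speed limit or range.

## Robot

A 6-joint arm with a two-finger parallel gripper is mounted at the origin on the work surface. World frame = base frame: x ahead of the robot, y to its left, z up, the work surface at z = 0. Lengths are in m, angles in degrees, forces in N, time in s.
With the tool pointing down it reaches from about 0.4 to 0.825 m from the base axis. Payload 7 kg.
Tool frame: the origin (TCP) lies midway between the tips of the shut fingers; the grasp point (between the pads) lies 19 mm behind it; z points along the fingers, y is the line along which they close (so a half turn about z gives the same grasp; the last joint's range is limited). The gripper opens to 88 mm and grips with 3 to 60 N. Pads are 19 mm wide; open, the fingers measure 130 mm over their backs; the gripper's body (78 mm by 193 mm) begins 47 mm behind the grasp point.
Start: joints at [90.132, 20.546, 0.682, 0, -70.136, -16.507], TCP at [0.19, 0.648, 0.227] pointing down, gripper open.
Joint ranges: [-176.03, 176.03], [-82.01, 121.73], [-58.28, 71.71], [-173.87, 95.51], [-174.79, -0.11], [-173.66, 173.66]. Speed limits (degrees/s): [136.94, 136.94, 172.46, 180, 180, 180].

## Interface

Orientations are given as a 3x3 rotation matrix whose columns are the frame's x, y, z axes.
In Python, from rig import robot gives the robot as it stands. Calls block until the motion is done:
- robot.goto(position, orientation): joint-space move of the TCP to a pose.
- robot.servo_line(position, ori=None, speed=0.15): straight line of the TCP; ori=None keeps the orientation; speed is the mean speed in m/s.
- robot.movej(angles): joint-space move.
- robot.move_gripper(opening): opening from 0.0 (shut) to 1.0 (fully open); the grip force is fixed at half the most; returns when the fingers have stopped.
- robot.dwell(seconds).
- robot.ik(position, orientation): joint angles nearest the present ones, or None.
- robot.grab_frame(name): name is "side" or "top"; returns (picture, depth): 480x640x3 uint8, red, green, blue; 480x640 float32, m along the optical axis (not along the pixel's ray), 0 where there is no reading.
- robot.camera_info(name): a dict with "vfov" (degrees; the focal length in pixels is half the picture's height over the tangent of half this angle, whatever the lens; pixels are square), "cx", "cy" (the principal point, pixels), "k1" (the pictures are not rectified: a ray, as slopes to the right and down, at radius r is drawn at 1 + k1 r^2 times it, then the intrinsics apply), "view" (4x4, takes a point from world to camera coordinates). Camera axes: x right, y down, z forward; pixel columns grow to the right and rows downward; lengths in m; the calibration is good to about 2 mm. A picture is of the moment at which its call begins. camera_info takes no time and is no camera call.
A pose or a line that the arm cannot do raises robot.Unreachable and nothing moves.
- robot.job_done(): hands the job in; it is judged then, once.
Readings, each from a call of its own:
- robot.read_t(): time.
- robot.read_qpos(): joint angles.
- robot.read_qvel(): joint speeds.
- robot.read_effort(): joint torques, N m.
- robot.read_position(): TCP position.
- robot.read_tcp_rot(): TCP orientation.
- robot.read_force(): force on the tool from outside, world axes, zero at the start.
- robot.read_ft_torque(): the same for the moment, N m.
- robot.read_grip_width(): opening from 0.0 (shut) to 1.0 (fully open).
- robot.read_finger_force(): force on a finger pad.
Only numpy, scipy, OpenCV 4.12 (cv2) and the standard library are available. Lean on these libraries where they do the work, as an engineer would, in place of code of your own. Each camera call takes 0.05 s, during which the arm holds its last target. There are 200 camera calls.

## Working session

There is one attempt and no reset: what is moved stays moved. The work goes in short steps, each a Python script; the robot and the scene stay as the last script left them, time stands still between calls to the robot, and variables do not carry over. Pictures are saved under pics/ and viewed, at most 10 in all, crops included, and the job is handed in when it is done.

```bash
ls; mkdir -p pics; python3 - <<'E'
from rig import robot
import cv2,numpy as np
for n in("side","top"):
    p,d=robot.grab_frame(n); cv2.imwrite(f"pics/{n}0.png",p[:,:,::-1]); np.save(f"{n}0.npy",d)
    c=robot.camera_info(n); print(n,c['vfov'],c['cx'],c['cy'],c['k1']); print(np.round(c['view'],4))
print(robot.read_t(),robot.read_tcp_rot(),robot.read_force())
E
```

```text
pics
side 55.70189443317076 316.1087116548165 246.1681154038725 -0.0033686806554649993
[[-0.9929 -0.1183  0.0108  0.5995]
 [-0.0759  0.5624 -0.8234  0.0927]
 [ 0.0913 -0.8184 -0.5674  1.2186]
 [ 0.      0.      0.      1.    ]]
top 49.992569891741965 322.0505672707732 239.57847326767717 -0.13319045221537532
[[ 1.9700e-02 -9.9980e-01  2.3000e-03  2.5900e-02]
 [-9.8920e-01 -1.9800e-02 -1.4510e-01  5.9960e-01]
 [ 1.4510e-01  6.0000e-04 -9.8940e-01  1.2345e+00]
 [ 0.0000e+00  0.0000e+00  0.0000e+00  1.0000e+00]]
0.1 [[ 9.59390011e-01 -2.82082818e-01 -3.00018336e-04]
 [-2.82082945e-01 -9.59388848e-01 -1.50014275e-03]
 [ 1.35330248e-04  1.52385203e-03 -9.99998830e-01]] [-0.28034666  0.09082937  0.77903944]
```

View pics/top0.png

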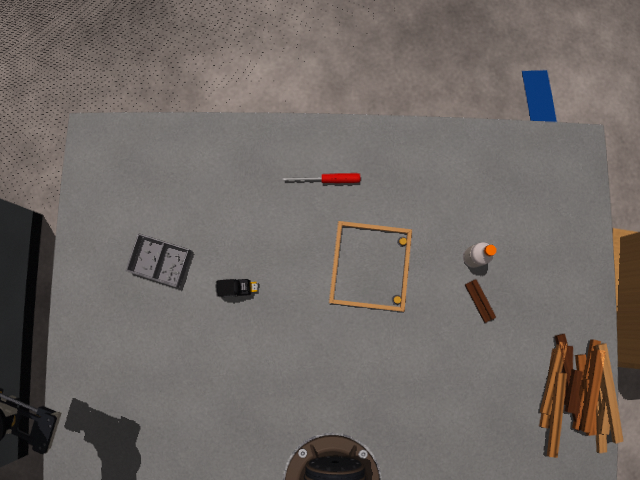

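View pics/side0.png

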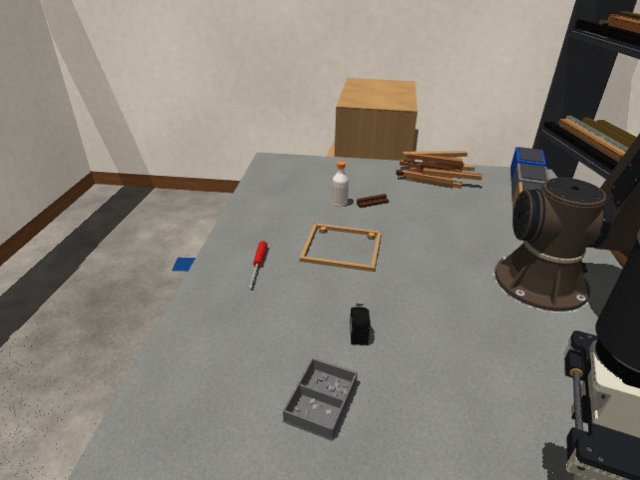

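```bash
cat >vis.py <<'E'
import numpy as np,cv2
from rig import robot
def cam(n):
    c=robot.camera_info(n); f=240/np.tan(np.radians(c['vfov'])/2)
    return np.array([[f,0,c['cx']],[0,f,c['cy']],[0,0,1]]),np.array([c['k1'],0,0,0.]),np.array(c['view'])
def rays(n,px):
    K,D,V=cam(n); s=cv2.undistortPoints(np.asarray(px,float).reshape(-1,1,2),K,D)[:,0]
    return V,np.c_[s,np.ones(len(s))]
def plane(n,px,z):
    V,r=rays(n,px); R=V[:3,:3]; o=-R.T@V[:3,3]; d=r@R
    return o+d*((z-o[2])/d[:,2])[:,None]
def cloud(n,d,mask):
    v,u=np.nonzero(mask&(d>0)); V,r=rays(n,np.c_[u,v]); P=r*d[v,u][:,None]
    return (P-V[:3,3])@V[:3,:3],np.c_[u,v]
def wood(p):
    h=cv2.cvtColor(p,cv2.COLOR_RGB2HSV); return (h[...,0]>8)&(h[...,0]<25)&(h[...,1]>70)&(h[...,2]>80)
E
python3 - <<'E'
from vis import *
p=cv2.imread("pics/top0.png")[:,:,::-1]; d=np.load("top0.npy")
m=wood(p).astype(np.uint8); box=np.zeros_like(m); box[212:320,322:420]=1; m*=box
c=max(cv2.findContours(m,0,cv2.CHAIN_APPROX_NONE)[0],key=cv2.contourArea)
w=plane("top",c[:,0],0.013)[:,:2]; r=cv2.minAreaRect(w.astype(np.float32)); print("frame",r); print(cv2.boxPoints(r))
h=cv2.cvtColor(p,cv2.COLOR_RGB2HSV)
for (x,y) in((403,241),(397,299)): print("dogpix",h[y,x],plane("top",[[x,y]],.012))
# tape
bm=np.zeros(m.shape,bool); bm[265:310,205:270]=1
P,uv=cloud("top",d,bm)
print("bench z",np.median(P[P[:,2]<.01][:,2]))
for lo,hi in((.058,.075),(.04,.056),(.012,.03)):
    q=P[(P[:,2]>lo)&(P[:,2]<hi)]; 
    if len(q)>4: print(lo,len(q),np.median(q[:,2]),cv2.minAreaRect(q[:,:2].astype(np.float32)),q.min(0),q.max(0))
a=p[255:320,195:285]; b=p[215:318,322:420]
cv2.imwrite("pics/crop1.png",np.hstack([cv2.resize(a,(400,400*65//90+111),interpolation=2),cv2.resize(b,(380,399),interpolation=2)[:399]])[:,:,::-1])
E
```

```text
frame ((0.5399519801139832, -0.08598849177360535), (0.1919139176607132, 0.21167410910129547), 84.54278564453125)
[[ 4.2546889e-01 -1.7144516e-01]
 [ 6.3618362e-01 -1.9157588e-01]
 [ 6.5443504e-01 -5.3182244e-04]
 [ 4.4372034e-01  1.9598901e-02]]
dogpix [ 19 198 189] [[ 0.60413135 -0.16889791  0.012     ]]
dogpix [ 19 199 190] [[ 0.45640095 -0.15359789  0.012     ]]
bench z 0.00048551951245603394
0.058 394 0.06768349784906964 ((0.4754890203475952, 0.25661376118659973), (0.038855887949466705, 0.07426618784666061), 3.650818109512329) [0.45527741 0.2193186  0.05806408] [0.49545843 0.29363108 0.07448897]
0.04 119 0.04692415233238288 ((0.4753228724002838, 0.25644782185554504), (0.03788485378026962, 0.08041173219680786), 6.339702129364014) [0.45335451 0.21623928 0.04008999] [0.49723788 0.29609217 0.05555506]
0.012 90 0.017095925013183442 ((0.46555012464523315, 0.23316681385040283), (0.03236052393913269, 0.08300038427114487), 35.60293960571289) [0.45454589 0.19838032 0.01244028] [0.49603478 0.27632899 0.029539  ]
```

View pics/crop1.png

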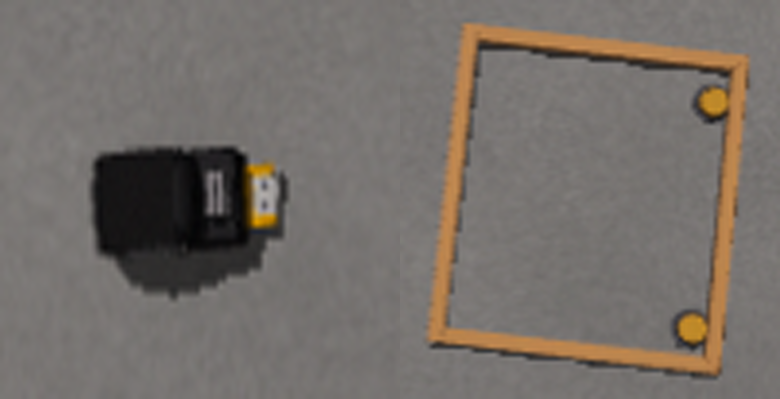

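```bash
cat >tp.py <<'E'
import numpy as np
from rig import robot
FX=np.array([-.0951,-.9955,0]); FX/=np.linalg.norm(FX); Z=np.array([0,0,1.]); FY=np.cross(Z,FX)
FO=np.array([.5400,-.0861,0])
SG=1
def tool(fwd,th=0.):   # tool rotation for tape forward direction, nose-down pitch th
    f=fwd*np.cos(th)-Z*np.sin(th); left=np.cross(Z,fwd); up=np.cross(f,left)
    x=SG*f; z=-up; return np.c_[x,np.cross(z,x),z], np.c_[f,left,up]
def tcp(hx,hy,hz,b,th,e=0.):  # hook_edge in frame coordinates, blade out b -> TCP
    R,T=tool(FX,th); h=FO+hx*FX+hy*FY+hz*Z
    return h-T@np.array([.070+b+e,0,-.011]),R
E
python3 - <<'E'
from tp import *; import tp
f=np.array([.06,-.998,0]); f/=np.linalg.norm(f)
for s in(1,-1):
    tp.SG=s
    for a in([.4748,.270,.09],[.4748,.27,.025]): print(s,np.round(robot.ik(a,tool(f)[0]),1))
    for b,th in((0,.0),(0,.17),(.10,.17),(.21,.17),(.20,0)):
        q=robot.ik(*tcp(.098,0,.015,b,th)); print(s,b,th,None if q is None else np.round(q,1))
E
```

```text
1 [ 50.2  16.  -25.8   0.  -48.2 -46.7]
1 [ 50.2  21.  -29.4   0.  -39.6 -46.7]
1 0 0.0 [  8.5  21.2 -28.9   0.  -39.9 -13.9]
1 0 0.17 [  0.7  21.4 -21.5 -13.4 -46.8   3. ]
1 0.1 0.17 [ 11.3  19.  -22.7 -13.  -46.2  -8. ]
1 0.21 0.17 [ 22.6  18.  -21.5 -11.9 -46.5 -20.1]
1 0.2 0 [ 28.6  22.2 -27.2   0.  -40.6 -34.1]
-1 [ 50.2  16.  -25.8   0.  -48.2 133.3]
-1 [ 50.2  21.  -29.4   0.  -39.6 133.3]
-1 0 0.0 [  8.5  21.2 -28.9   0.  -39.9 166.1]
-1 0 0.17 None
-1 0.1 0.17 [ 11.3  19.  -22.7 -13.  -46.2 172. ]
-1 0.21 0.17 [ 22.6  18.  -21.5 -11.9 -46.5 159.9]
-1 0.2 0 [ 28.6  22.2 -27.2   0.  -40.6 145.9]
```

```bash
python3 - <<'E'
from tp import *; from vis import *
f=np.array([.06,-.998,0]); f/=np.linalg.norm(f); R=tool(f)[0]
robot.goto([.4748,.270,.10],R); f0=robot.read_force(); robot.servo_line([.4748,.270,.025],speed=.08)
robot.move_gripper(0.0); print(robot.read_t(),robot.read_grip_width()*88,robot.read_finger_force(),f0,robot.read_force(),robot.read_position())
robot.servo_line([.4748,.270,.09],speed=.1); robot.dwell(.2)
print(robot.read_force(),robot.read_ft_torque())
p,R=tcp(.0985,0,.045,0,.17); robot.goto(p,R); robot.dwell(.2)
print(robot.read_t(),robot.read_force(),robot.read_ft_torque(),robot.read_position()-p)
im,d=robot.grab_frame("top"); cv2.imwrite("pics/top1.png",im[:,:,::-1])
im2,d=robot.grab_frame("side"); cv2.imwrite("pics/side1.png",im2[:,:,::-1])
cv2.imwrite("pics/crop2.png",np.vstack([cv2.resize(im[210:320,300:440],(700,290),interpolation=2),cv2.resize(im2[200:300,270:430],(700,300),interpolation=2)])[:,:,::-1])
E
```

```text
3.8167 38.07013516667299 29.64321345090866 [0.18244053 0.10045119 0.75944253] [ 0.40935131 -0.20313497  0.30827486] [0.47474975 0.26998139 0.02497124]
[-0.64344627  0.5162394  -3.74341673] [ 0.13525865 -0.03420093  0.00402067]
6.4833 [-0.24963201  0.04737101 -2.8649994 ] [-0.65755647  0.02853004 -0.00257216] [0.00028789 0.00109439 0.00010659]
```

View pics/crop2.png

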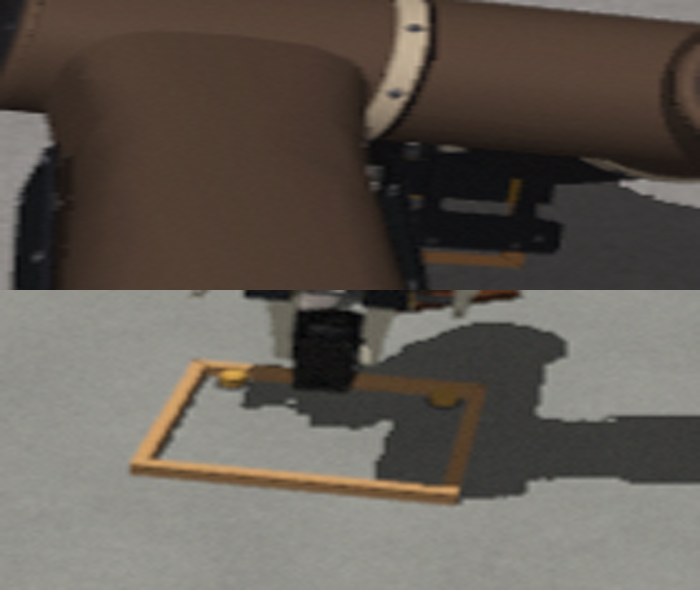

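```bash
python3 - <<'E'
from tp import *; from vis import *
p=cv2.imread("pics/top0.png")[:,:,::-1]
for v in (284,287,290): print(v,[tuple(p[v,u]) for u in range(248,264)])
for v in (284,287,290): print(v,[int(p[v,u].sum()) for u in range(212,222)])
us=np.arange(212,264); P=plane("top",np.c_[us,0*us+287],.0152); Q=plane("top",np.c_[us,0*us+287],.066); G=plane("top",np.c_[us,0*us+287],.046)
for u in list(range(255,263)): print(u,P[u-212,1])
print([ (u,round(Q[u-212,1],4)) for u in range(213,221)]); print([ (u,round(G[u-212,1],4)) for u in range(244,256)])
E
```

```text
284 [(np.uint8(8), np.uint8(8), np.uint8(6)), (np.uint8(23), np.uint8(16), np.uint8(5)), (np.uint8(68), np.uint8(47), np.uint8(3)), (np.uint8(108), np.uint8(89), np.uint8(64)), (np.uint8(173), np.uint8(168), np.uint8(164)), (np.uint8(163), np.uint8(159), np.uint8(158)), (np.uint8(130), np.uint8(126), np.uint8(128)), (np.uint8(166), np.uint8(162), np.uint8(161)), (np.uint8(155), np.uint8(151), np.uint8(150)), (np.uint8(99), np.uint8(97), np.uint8(96)), (np.uint8(48), np.uint8(46), np.uint8(45)), (np.uint8(73), np.uint8(70), np.uint8(70)), (np.uint8(121), np.uint8(118), np.uint8(115)), (np.uint8(121), np.uint8(120), np.uint8(117)), (np.uint8(126), np.uint8(122), np.uint8(120)), (np.uint8(122), np.uint8(119), np.uint8(118))]
287 [(np.uint8(14), np.uint8(13), np.uint8(14)), (np.uint8(16), np.uint8(13), np.uint8(7)), (np.uint8(52), np.uint8(36), np.uint8(4)), (np.uint8(101), np.uint8(79), np.uint8(44)), (np.uint8(156), np.uint8(147), np.uint8(132)), (np.uint8(167), np.uint8(164), np.uint8(162)), (np.uint8(147), np.uint8(143), np.uint8(144)), (np.uint8(165), np.uint8(161), np.uint8(160)), 
[... 1271 characters left out ...]
6 0.2014264706729097
257 0.1989042588734615
258 0.19638252017189625
259 0.19386124659822623
260 0.1913404301975161
261 0.18882006302961651
262 0.18630013716889848
[(213, np.float64(0.2997)), (214, np.float64(0.2973)), (215, np.float64(0.2948)), (216, np.float64(0.2924)), (217, np.float64(0.2899)), (218, np.float64(0.2875)), (219, np.float64(0.285)), (220, np.float64(0.2826))]
[(244, np.float64(0.2271)), (245, np.float64(0.2246)), (246, np.float64(0.2222)), (247, np.float64(0.2197)), (248, np.float64(0.2172)), (249, np.float64(0.2148)), (250, np.float64(0.2123)), (251, np.float64(0.2098)), (252, np.float64(0.2074)), (253, np.float64(0.2049)), (254, np.float64(0.2024)), (255, np.float64(0.2))]
```

```bash
python3 - <<'E'
from tp import *
p,R=tcp(.0993,0,.027,0,.17); robot.servo_line(p,ori=R,speed=.05); robot.dwell(.2); b=np.mean([robot.read_force() for _ in range(5)],0)
print(robot.read_t(),b,robot.read_position()-p)
for z in np.arange(.025,.0144,-.0015):
    p,R=tcp(.0993,0,z,0,.17); robot.servo_line(p,ori=R,speed=.03); d=robot.read_force()-b
    print(round(z,4),round(robot.read_t(),2),d.round(2))
    if np.abs(d).max()>2.5: print("contact");break
E
```

```text
7.2917 [-0.46133515  0.18398597 -3.3592407 ] [ 2.05092488e-04 -6.78196226e-05  2.26331976e-04]
0.025 7.54 [ 0.47 -0.   -0.2 ]
0.0235 7.79 [0.65 0.26 0.68]
0.022 8.04 [ 0.06  0.48 -0.27]
0.0205 8.29 [ 0.68 -0.13 -0.72]
0.019 8.54 [-0.03 -0.76 -0.74]
0.0175 8.79 [ 1.23 -0.35  0.53]
0.016 9.04 [ 0.83 -0.07 -0.19]
0.0145 9.29 [-0.39  0.27  0.17]
```

```bash
python3 - <<'E'
from tp import *
b0=np.array([-.3,.15,-3.3])
for b in (.002,.004,.006,.01,.02,.04):
    p,R=tcp(.0993,0,.0148,b,.17); robot.servo_line(p,ori=R,speed=.02 if b<.011 else .04); 
    f=np.mean([robot.read_force() for _ in range(4)],0)-b0; print(b,round(robot.read_t(),2),(f@FX).round(2),f.round(2),robot.read_ft_torque().round(2))
E
```

```text
0.002 9.54 0.42 [-0.05 -0.42  0.41] [-0.92  0.07  0.02]
0.004 9.79 3.87 [-0.19 -3.87 -1.63] [-1.91  0.15 -0.05]
0.006 10.04 2.68 [-0.3  -2.66 -1.68] [-1.92  0.28 -0.03]
0.01 10.39 4.17 [-0.58 -4.13 -1.08] [-2.01  0.44 -0.06]
0.02 10.79 3.37 [-0.83 -3.31 -0.38] [-2.02  0.62 -0.06]
0.04 11.44 4.06 [-1.26 -3.96 -0.06] [-2.12  0.77 -0.12]
```

```bash
python3 - <<'E'
from tp import *; from vis import *
b0=np.array([-.3,.15,-3.3])
print((robot.read_tcp_rot()-tool(FX,.17)[0]).round(4))
for b in (.07,.10,.14):
    p,R=tcp(.0993,0,.0148,b,.17); robot.servo_line(p,ori=R,speed=.05); robot.dwell(.1)
    f=np.mean([robot.read_force() for _ in range(4)],0)-b0; print(b,round(robot.read_t(),2),(f@FX).round(2),(f@FY).round(2),f.round(2),robot.read_ft_torque().round(2),(robot.read_position()-p).round(4))
for n in("side","top"):
    im,d=robot.grab_frame(n); cv2.imwrite(f"pics/{n}2.png",im[:,:,::-1])
    if n=="side": A=cv2.resize(im[205:315,280:400],(400,366),interpolation=2)
    else: A=np.hstack([A,cv2.resize(im[210:320,320:440],(400,366),interpolation=2)])
cv2.imwrite("pics/crop3.png",A[:,:,::-1])
E
```

```text
[[ 0.0003 -0.      0.    ]
 [-0.     -0.0003  0.    ]
 [-0.     -0.0001  0.    ]]
0.07 12.29 5.12 -1.41 [-1.89 -4.96 -1.64] [-2.3   0.81 -0.17] [-0.     -0.0002 -0.0001]
0.1 13.14 4.84 -0.17 [-0.63 -4.8  -0.78] [-2.4   0.58 -0.2 ] [ 0.     -0.0002 -0.    ]
0.14 14.19 5.52 -1.14 [-1.66 -5.39 -0.62] [-2.55  0.72 -0.19] [-0.0001 -0.0003 -0.0001]
```

View pics/crop3.png

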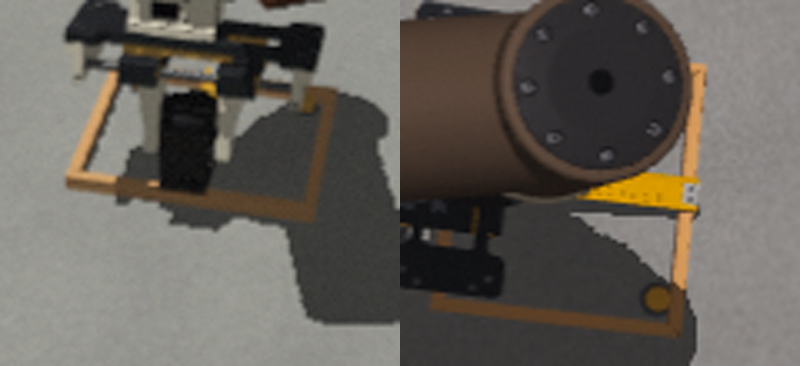

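```bash
python3 - <<'E'
from tp import *
b0=np.array([-.3,.15,-3.3])
def rep(s,p):
    f=np.mean([robot.read_force() for _ in range(6)],0)-b0; print(s,round(robot.read_t(),2),(f@FX).round(2),(f@FY).round(2),f[2].round(2),robot.read_ft_torque().round(2),(robot.read_position()-p).round(4))
p,R=tcp(.0993,0,.0148,.190,.17); robot.servo_line(p,ori=R,speed=.05); rep("back",p)
for s in np.linspace(0,1,7)[1:]:
    p,R=tcp(.0969-.0019*s,0,.0148,.1876-.0016*s,.17*(1-s)); robot.servo_line(p,ori=R,speed=.03); rep(round(s,2),p)
robot.dwell(.2); rep("lev",p); print(p)
E
```

```text
back 15.44 4.79 -0.77 -1.36 [-2.7   0.56 -0.18] [-0.0003 -0.0004 -0.0002]
0.17 15.85 6.15 -0.36 -0.81 [-2.88  0.42 -0.14] [-0.0002 -0.0003 -0.0002]
0.33 16.24 6.83 -0.84 -0.3 [-2.75  0.41 -0.16] [-0.0002 -0.0001 -0.0001]
0.5 16.63 6.46 -0.23 0.72 [-2.66  0.32 -0.14] [-0.0002 -0.0001 -0.    ]
0.67 17.02 6.57 0.39 0.19 [-2.51  0.33 -0.1 ] [-0.0002 -0.      0.0001]
0.83 17.42 5.77 -0.17 0.47 [-2.37  0.31 -0.17] [-0.0002 -0.      0.0001]
1.0 17.81 5.53 -0.2 -0.21 [-2.21  0.25 -0.19] [-0.0002 -0.      0.0001]
lev 18.01 6.33 -0.21 0.37 [-2.17  0.31 -0.18] [-0.0001 -0.0001  0.0003]
[0.55531061 0.07417035 0.0258    ]
```

```bash
python3 - <<'E'
from tp import *
b0=np.array([-.3,.15,-3.3])
def rep(s):
    f=np.mean([robot.read_force() for _ in range(6)],0)-b0; t=np.mean([robot.read_ft_torque()[0] for _ in range(6)])
    print(round(s,5),round(robot.read_t(),2),(f@FX).round(2),(f@FY).round(2),f[2].round(2),t.round(3)); return f@FX,t
def go(b,v): p,R=tcp(.095,0,.0143,b,0); robot.servo_line(p,ori=R,speed=v)
go(.181,.015); rep(.181)
F0,t0=rep(.181)
b=.181
while b>.166:
    b-=.0006; go(b,.01); robot.dwell(.04); F,t=rep(b)
    if t>t0+.25 or F<F0-2.5: print("contact"); break
E
```

```text
0.181 18.49 6.42 -0.52 0.73 -2.311
0.181 18.49 6.42 -0.52 0.73 -2.311
0.1804 18.78 6.38 -0.23 0.74 -2.223
0.1798 19.07 7.23 -0.64 0.34 -2.248
0.1792 19.37 6.55 -0.22 -0.27 -2.283
0.1786 19.66 6.77 0.37 0.43 -2.285
0.178 19.95 6.88 -0.56 1.2 -2.247
0.1774 20.24 5.22 0.21 0.06 -2.286
0.1768 20.53 6.32 0.12 0.92 -2.253
0.1762 20.82 5.8 0.13 1.14 -2.279
0.1756 21.12 7.0 0.22 0.77 -2.307
0.175 21.41 6.36 0.11 0.87 -2.255
0.1744 21.7 6.09 -0.42 0.68 -2.233
0.1738 21.99 6.41 -0.61 0.56 -2.219
0.1732 22.28 1.72 -1.06 2.86 -0.925
contact
```

```bash
python3 - <<'E'
from tp import *; from vis import *
b0=np.array([-.3,.15,-3.3])
robot.dwell(.3)
for _ in range(3):
    f=robot.read_force()-b0; print(robot.read_t(),(f@FX).round(2),f[2].round(2),robot.read_ft_torque().round(2)); robot.dwell(.05)
robot.move_gripper(1.0); p=robot.read_position(); print(robot.read_t(),p)
robot.servo_line(p+[0,0,.09],speed=.12); p=robot.read_position()
robot.servo_line(p+.16*(-FX)+[0,0,.03],speed=.2); print(robot.read_t())
im,d=robot.grab_frame("top"); cv2.imwrite("pics/top3.png",im[:,:,::-1]); np.save("top3.npy",d)
cv2.imwrite("pics/crop4.png",cv2.resize(im[205:325,270:430],(800,600),interpolation=2)[:,:,::-1])
m=wood(im).astype(np.uint8); 
E
```

```text
22.5833 2.01 2.99 [-0.5   0.39 -0.21]
22.6333 1.2 2.79 [-0.51  0.27 -0.16]
22.6833 0.35 2.98 [-0.38  0.23 -0.2 ]
23.7083 [0.55409775 0.06143705 0.025295  ]
25.5667
```

View pics/crop4.png

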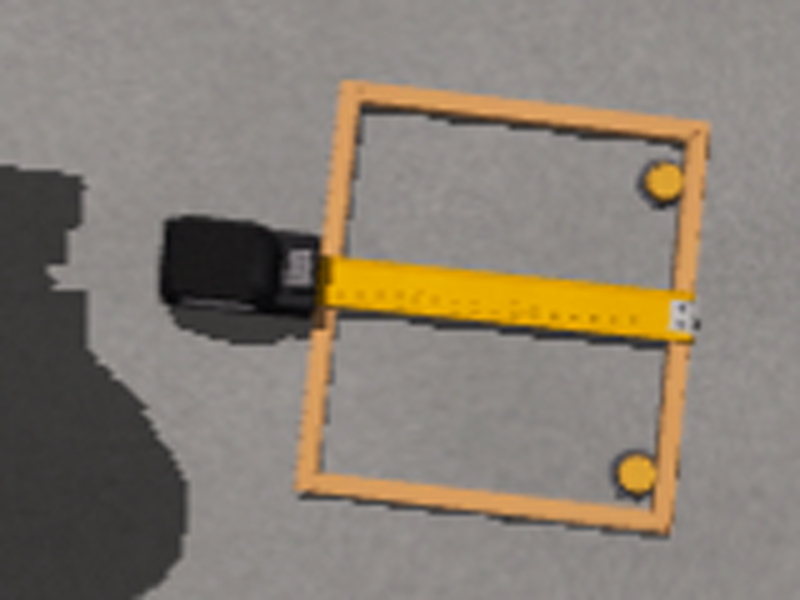

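```bash
python3 - <<'E'
from tp import *; from vis import *
print(plane("top",[[329.6,258.6]],.060))
L=np.array([.55410,.06144,0])+FX*.043; print(L)
R=tool(FX)[0]; robot.move_gripper(0.0); robot.goto(L+[0,0,.11],R); robot.servo_line(L+[0,0,.064],speed=.06); robot.dwell(.2)
b=np.mean([robot.read_force() for _ in range(8)],0); print(robot.read_t(),b,robot.read_position()-L)
z=.064; 
while z>.0515:
    z-=.0004; robot.servo_line(L+[0,0,z],speed=.02); f=np.mean([robot.read_force()for _ in range(4)],0)-b
    print(round(z,4),round(robot.read_t(),2),f.round(1))
    if f[2]>(12 if z<.0545 else 17): print("stop");break
E
```

```text
[[0.55011852 0.01850384 0.06      ]]
[0.55001083 0.01863488 0.        ]
28.9917 [ 0.37365959  0.69590533 -0.53161213] [2.02605620e-04 4.49279706e-05 6.44140579e-02]
0.0636 29.24 [-0.4 -1.   0.4]
0.0632 29.49 [-0.6 -0.8  0.6]
0.0628 29.74 [-0.7 -0.3  0.5]
0.0624 29.99 [-0.  -1.1  1.2]
0.062 30.24 [-0.2 -0.7 -0.2]
0.0616 30.49 [-0.9 -0.5  0.8]
0.0612 30.74 [-0.4 -0.8  0.8]
0.0608 30.99 [-1.7 -0.8  0.1]
0.0604 31.24 [-0.1 -0.8  2. ]
0.06 31.49 [-1.1 -0.2  3.1]
0.0596 31.74 [-0.4 -1.2  4.5]
0.0592 31.99 [-0.4 -2.1  3.9]
0.0588 32.24 [-1.4 -1.1  3.7]
0.0584 32.49 [-0.6 -1.5  3.7]
0.058 32.74 [-1.6 -1.3  3. ]
0.0576 32.99 [-1.7 -1.2  2.7]
0.0572 33.24 [-2.1 -0.7  2.1]
0.0568 33.49 [-0.4 -0.3  0.9]
0.0564 33.74 [-0.8 -1.4  0.4]
0.056 33.99 [-0.5 -0.4 -0. ]
0.0556 34.24 [ 0.7 -0.7  0.6]
0.0552 34.49 [-0.1 -0.5 -0.1]
0.0548 34.74 [-0.6 -0.9  0.9]
0.0544 34.99 [-0.7 -0.4  1.9]
0.054 35.24 [-1.1  0.1  1.1]
0.0536 35.49 [-0.7  0.2  1.1]
0.0532 35.74 [-1.2 -1.6  0.6]
0.0528 35.99 [-1.3 -1.9  4.4]
0.0524 36.24 [-2.4 -2.2  6.9]
0.052 36.49 [-1.7 -2.3  9.1]
0.0516 36.74 [-2.6 -2.7 12.3]
stop
```

```bash
python3 - <<'E'
from tp import *; from vis import *
p=robot.read_position(); robot.servo_line(p+[0,0,.08],speed=.1); p=robot.read_position()
robot.servo_line(p-.16*FX+[0,0,.05],speed=.2); robot.dwell(.2); print(robot.read_t())
im,d=robot.grab_frame("top"); cv2.imwrite("pics/top4.png",im[:,:,::-1]); d0=np.load("top3.npy")
for n,D in(("before",d0),("after",d)):
    for nm,(x,y) in dict(lock=(329,258),body=(315,258)).items():
        m=np.zeros(D.shape,bool); m[y-1:y+3,x-1:x+3]=1; print(n,nm,np.median(cloud("top",D,m)[0],0))
im2,_=robot.grab_frame("side"); cv2.imwrite("pics/side4.png",im2[:,:,::-1])
cv2.imwrite("pics/crop5.png",np.hstack([cv2.resize(im[205:325,270:430],(450,400),interpolation=2),cv2.resize(im2[215:315,290:390],(350,400),interpolation=2)])[:,:,::-1])
for n in("top0","top3","top4"):
    q=cv2.imread(f"pics/{n}.png")[:,:,::-1]; m=wood(q).astype(np.uint8); bx=np.zeros_like(m); bx[212:320,328:420]=1
    pts=np.argwhere(m*bx)[:,::-1]; r=cv2.minAreaRect(plane("top",pts,.013)[:,:2].astype(np.float32)); print(n,r)
E
```

```text
38.8833
before lock [0.55025504 0.01878433 0.0618693 ]
before body [0.54861253 0.05277683 0.0689019 ]
after lock [0.55109613 0.01867668 0.0524474 ]
after body [0.54877616 0.05275895 0.06988155]
top0 ((0.5399519801139832, -0.08598849177360535), (0.1919139176607132, 0.21167410910129547), 84.54278564453125)
top3 ((0.5396828651428223, -0.08614622801542282), (0.1928173303604126, 0.2117871791124344), 84.5169677734375)
top4 ((0.5397160053253174, -0.08617598563432693), (0.19276441633701324, 0.21171551942825317), 84.5169677734375)
```

View pics/crop5.png

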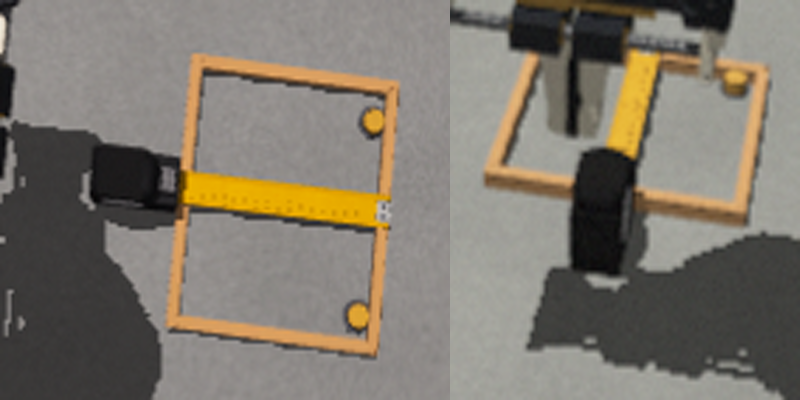

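The lock reads about 9 mm lower than before, which fits its 7.5 mm full travel. The frame has not measurably moved, and the tape is hooked, bearing on the near rail and upright. I'm handing it in.

```bash
python3 -c "
from rig import robot
print(robot.job_done())"
```

```text
the job is handed in; nothing more can be done
None
```

I handed the job in after about 39 s: the tape is hooked on the far rail, its front bears on the near rail, the lock is down, and the camera shows no frame movement; the outside width is about 190 mm, and no verdict came back.

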